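# Lever open a meter's battery lid and snap in the pack

### The job

Lever the meter's yellow battery lid open with the blade of the red pry tool (do not lift it with the gripper) until it stands upright or leans back, and lay the tool down on the bench clear of the meter. Then put the blue battery pack into the bay, ridges at the bottom, and press it straight down until it snaps past both catches; keep pressing it firmly, without crushing anything, against its sprung contacts, and finish like that, still gripping the pack and holding it down. Leave the wheel, the bit case and the circuit board where they are.

Things in the scene. Friction and masses are not known exactly. Their poses are not given: they have to be found in the camera images.
- meter: Dark grey bench meter with yellow corner bumpers, fixed, 150 x 100 x 60 mm. Origin on the bench; in its own frame the case spans x -50 (front, robot's side) to +100, y -50 to +50, top z 60. The battery half (x -50 to +44) is hollow, walls 4 to 5 mm, inside 90 mm wide in y, covered by the yellow lid; the other half has a display and knobs on top.
- notch (a point): Middle of the pry notch: a cut-out in the front wall's upper edge, 40 mm wide (y) and 8 mm high, z 52 to 60, right under the lid. The point lies on the front wall's outer face (x = -50) at z 56, mid-height of the gap. Axes as the meter's.
- lid_hinge (a point): Middle of the lid's hinge line, which runs along the meter's y at x +44, z 60. Axes as the meter's, does not turn with the lid.
- lid_angle (a joint): Yellow lid, flat plate 100 x 98 x 5 mm, 50 g, its underside level with the case's top (z 60) when shut. Reads 0 rad shut (may start up to 0.05 ajar), 1.57 upright, stop at 2.0 leaning back. The hinge is stiff (0.09 N m friction, about 1.5 N at the lip): the lid stays where it is left.
- lid: The same yellow lid as a moving part: origin on the hinge line, plate reaches along its own -x, underside at z 0 in its frame.
- lid_lip (a point): Middle of the lower front edge of the lid, 104 mm from the hinge; shut, it overhangs the front wall by 10 mm. Turns with the lid.
- pry: Pry tool lying on the bench: red handle with dark bands 90 x 14 x 18 mm (x, y, z), origin at the centre of the handle's underside; a flat steel blade 60 long, 16 wide, 2.5 mm thick goes on along its own +x (x 45 to 105), its mid-plane at z 9 above the underside. 60 g.
- pry_grip (a point): Good place to grip the handle, across its 14 mm width (the tool's y): x +15, z 9 in the tool's frame.
- pry_tip (a point): Middle of the blade's end edge: x +105, z 9 in the tool's frame, 90 mm ahead of pry_grip.
- battery: Blue battery pack with white band, standing upright: 36 x 26 x 44 mm (x, y, z), 75 to 155 g, origin at the centre of its underside. Along the foot of its two x faces runs a round black ridge (radius 4, centre 8 mm above the underside), 43 mm over both. Grip across its 26 mm width (y), fingertips 12 mm or more above the underside to clear the bay's guides. Either way round fits.
- bay (a point): Where the middle of the pack's underside is when pressed fully home: meter x -6, y 0, z 12; axes as the meter's, pack x along meter x. Side guides (1.5 mm clearance in y, sloping lead-in) reach 8 mm above this point; beside them is free finger room to 45 mm each side. Black catch towers stand 24.5 mm from the middle at both x ends, with sloping lead-ins, tops about 30 mm above this point.
- catch_near (a joint): Sprung steel catch in the tower at the robot's end of the bay: 0 m out, 0.003 pushed back while a ridge passes, nearly 0 again once snapped in. Ridges meet the catches with the pack's underside 16 mm above point bay; resistance peaks at roughly 7 to 12 N, snaps through about 10 mm above bay, then the force drops.
- catch_far (a joint): The same at the far end.
- contacts_down (a joint): Travel of the brass sprung contact plate at the bottom of the bay: 0 m up (6 mm above point bay), 0.006 fully down (pack fully home, hard stop). Force 2 N at the top rising to 10 N at 6 mm. A snapped-in pack that is let go rests at about 0.002 to 0.003; one still pressed firmly is lower.
- contacts: The same brass plate, 30 x 22 mm, origin at the middle of its upper face.
- wheel: Bystander: small robot-car wheel lying flat, yellow hub, black tyre, 66 mm across, 26 high. Leave alone.
- bitcase: Bystander: grey screwdriver bit case, 65 x 150 x 18 mm. Leave alone.
- board: Bystander: blue circuit board with black heat sink block, 48 x 60 mm, 28 high. Leave alone.

How it is judged:
By the outcome, as a careful person would: the job done as asked, in the order asked, and still so for the second after the job is handed in, while the arm keeps its last pose, push and grip.
It also fails if it takes over 72 s, if anything falls off the work surface, if the arm or the gripper's body presses on something with over 40 N, if the wrist force passes 120 N, or if a joint passes its speed limit or range.

### The arm

A 6-joint arm with a two-finger parallel gripper is mounted at the origin on the work surface. World frame = base frame: x ahead of the robot, y to its left, z up, the work surface at z = 0. Lengths are in m, angles in degrees, forces in N, time in s.
With the tool pointing down it reaches from about 0.4 to 0.825 m from the base axis. Payload 7 kg.
Tool frame: the origin (TCP) lies between the finger pads; the fingertips stand 25 mm ahead of it and the grasp point (between the pads) lies 6 mm ahead of it; z points along the fingers, y is the line along which they close (so a half turn about z gives the same grasp; the last joint's range is limited). The gripper opens to 88 mm and grips with 3 to 60 N. Pads are 19 mm wide; open, the fingers measure 130 mm over their backs; the gripper's body (78 mm by 193 mm) begins 47 mm behind the grasp point.
Start: joints at [90.82, 20.546, 0.682, 0, -70.136, -16.507], TCP at [0.183, 0.65, 0.252] pointing down, gripper open.
Joint ranges: [-176.03, 176.03], [-82.01, 121.73], [-58.28, 71.71], [-173.87, 95.51], [-174.79, -0.11], [-173.66, 173.66]. Speed limits (degrees/s): [136.94, 136.94, 172.46, 180, 180, 180].

### API

Orientations are given as [roll, pitch, yaw] about the fixed x, y, z axes, in that order (R = Rz(yaw) Ry(pitch) Rx(roll)).
In Python, from plant import ctrl gives the robot as it stands.
- The arm moves only by the shell command python3 drive.py 'ROWS'. ROWS is a JSON list of rows, 1 to 8 of them, each of 5 numbers: dx, dy, dz in m, then a turn about the tool's z in degrees, then the finger opening in m; each row is the pose to reach, as a shift and turn from the pose commanded when the command began, along the tool's axes at that moment; what a row does not reach only later rows make up. A row lasts 1/8 s, in which the tool goes at most 0.0625 m and 10.7 degrees, less where a joint would pass 70% of its speed; a pose out of reach is approached as far as the arm can. The fingers move at their own pace and stop on an object; the grip force is fixed at half the most. Time passes only in rows, so rows that do not move let the fingers close. It prints the time, the measured TCP pose, the force, the opening and the grip force at its end.
- ctrl.get_obs(): the state, without advancing time (a new reading comes with each control period).
- ctrl.snapshot(name): name is "scene" or "top"; returns a dict with "frame" (400x640x3 uint8, red, green, blue), "z_map" (400x640 float32, m along the optical axis (not along the pixel's ray), 0 where there is no reading), "fovy" (degrees; the focal length in pixels is half the picture's height over the tangent of half this angle, whatever the lens; pixels are square), "cx", "cy" (the principal point, pixels), "k1" (the pictures are not rectified: a ray, as slopes to the right and down, at radius r is drawn at 1 + k1 r^2 times it, then the intrinsics apply), "R" (3x3) and "t" (3): a world point X has camera coordinates R X + t. Camera axes: x right, y down, z forward; pixel columns grow to the right and rows downward; lengths in m; the calibration is good to about 2 mm. A picture is of the moment at which its call begins.
- ctrl.close_job(): hands the job in; it is judged then, once.
The state is a dict: "clock": time; "joint_pos": joint angles; "qvel": joint speeds; "tau": joint torques, N m; "tool_pos": TCP position; "orientation": TCP orientation; "force": force on the tool from outside, world axes, zero at the start; "moment": the same for the moment, N m; "opening": finger opening in m; "gripper_force": force on a finger pad.
Only numpy, scipy, OpenCV 4.12 (cv2) and the standard library are available. Lean on these libraries where they do the work, as an engineer would, in place of code of your own. Each camera call takes 0.05 s, during which the arm holds its last target. There are 200 camera calls.

## Working session

There is one attempt and no reset: what is moved stays moved. The work goes in short steps, Python scripts to look and compute and a shell command to move; the robot and the scene stay as the last step left them, time stands still between calls to the robot, and variables do not carry over. Pictures are saved under pics/ and viewed, at most 10 in all, crops included, and the job is handed in when it is done.

```bash
ls; mkdir -p pics; cat > h.py <<'E'
import numpy as np, cv2
from plant import ctrl
def pts(s):
    f=200/np.tan(np.radians(s["fovy"])/2)
    K=np.array([[f,0,s["cx"]],[0,f,s["cy"]],[0,0,1.]])
    v,u=np.mgrid[0:400,0:640]
    p=cv2.undistortPoints(np.stack([u,v],-1).reshape(-1,1,2).astype(float),K,np.array([s["k1"],0,0,0.])).reshape(400,640,2)
    z=s["z_map"].astype(float)
    c=np.dstack([p[...,0]*z,p[...,1]*z,z])
    w=(c-np.array(s["t"]))@np.array(s["R"])
    w[z==0]=np.nan
    return w
def snap(n,name=None):
    s=ctrl.snapshot(n)
    if name: cv2.imwrite("pics/"+name,cv2.cvtColor(s["frame"],cv2.COLOR_RGB2BGR))
    return s
E
python3 - <<'E'
from h import *
for n in("scene","top"):
    s=snap(n,n+"0.png"); w=pts(s); np.savez("pics/"+n+"0.npz",w=w,f=s["frame"]);print(n,s["fovy"],s["cx"],s["cy"],s["k1"],-np.array(s["R"]).T@s["t"],s["R"])
print(ctrl.get_obs())
E
```

```text
drive.py
pics
plant.py
scene 46.39891779489609 315.67554821053443 206.8899300810973 -0.024844486043288476 [1.09711001 0.14232299 0.9450056 ] [[-2.75362315e-01  9.61340079e-01  9.20644893e-04]
 [ 8.13649261e-01  2.33568198e-01 -5.32372779e-01]
 [-5.12006323e-01 -1.45846319e-01 -8.46509525e-01]]
top 44.06377546993455 323.3307743917777 196.88657723451075 -0.10152825226199791 [ 0.38662373 -0.02207466  1.34633391] [[ 0.00502708 -0.9999099  -0.0124469 ]
 [-0.98708467 -0.00296878 -0.16017192]
 [ 0.16012054  0.01309134 -0.98701065]]
{'clock': 0.1, 'joint_pos': array([ 9.08188412e+01,  2.05866399e+01,  6.39215454e-01, -1.74069975e-02,
       -7.01353687e+01, -1.65081033e+01]), 'qvel': array([-0.12959442,  0.07351626,  0.18883124,  0.01045563, -0.0595244 ,
       -0.11923526]), 'tau': array([-1.83601682e-03, -5.84164846e+01,  2.93755013e+01,  7.01574907e+00,
        1.01537336e-02, -4.51062726e-05]), 'tool_pos': array([0.18243622, 0.64946693, 0.25072665]), 'orientation': array([ 1.79915969e+02, -7.83777989e-03, -1.56951831e+01]), 'force': array([-0.45506332,  0.1955256 , -0.8585295 ]), 'moment': array([-0.00650084, -0.00973206, -0.01216122]), 'gripper_force': 0.0, 'opening': 0.08766470102274652}
```
View pics/scene0.png

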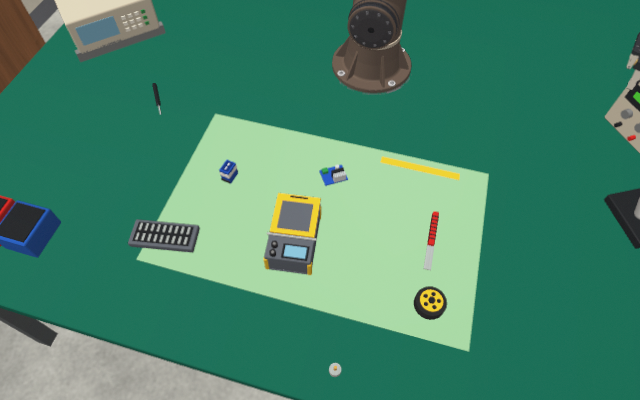

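View pics/top0.png

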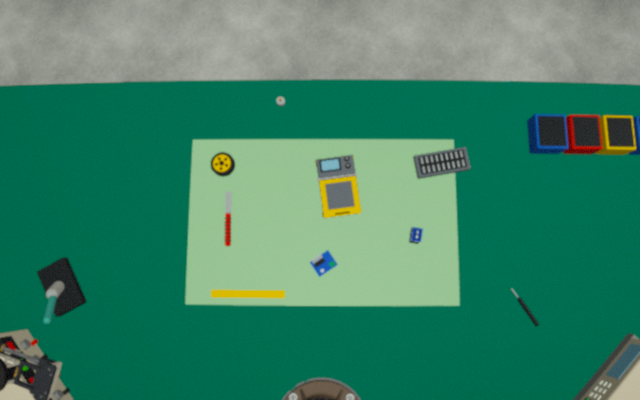

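The scene picture shows the meter at about (295,235), with its lid on the robot's side. The pry tool is at (432,240) with the blade pointing away from the robot, and the pack is at (228,171). In the top view they are at (338,185), (228,220) and (416,235).

```bash
python3 - <<'E'
from h import *
rois={"scene":dict(pry=(415,200,450,280),bat=(212,152,245,190),meter=(258,188,328,278)),"top":dict(pry=(215,185,240,252),bat=(402,222,430,248),meter=(308,148,368,222))}
for n in rois:
    d=np.load(f"pics/{n}0.npz");w=d["w"];f=d["f"];hsv=cv2.cvtColor(f,cv2.COLOR_RGB2HSV)
    for k,(a,b,c,e) in rois[n].items():
        W=w[b:e,a:c].reshape(-1,3);H=hsv[b:e,a:c].reshape(-1,3).astype(int);h,s,v=H.T
        bench=(h>35)&(h<90)&(s>40)
        def rep(nm,m):
            P=W[m&np.isfinite(W[:,2])]
            if len(P)<4: print(n,nm,len(P));return
            r=cv2.minAreaRect((P[:,:2]*1000).astype(np.float32))
            q=np.percentile(P[:,2],[5,50,95])*1000
            ev=np.linalg.eigh(np.cov(P[:,:2].T))[1][:,1]
            print(n,nm,len(P),"mean",(P.mean(0)*1000).round(1),"rect",np.round(r[0],1),np.round(r[1],1),round(r[2],1),"z",q.round(1),"axis",np.degrees(np.arctan2(ev[1],ev[0])).round(1))
        if k=="pry":
            rep("red",((h<8)|(h>172))&(s>150)); rep("pryall>4mm",W[:,2]>.005); rep("blade",(s<40)&(W[:,2]>.004)); 
        if k=="bat": rep("bat>35",W[:,2]>.036); rep("bat",(W[:,2]>.006))
        if k=="meter":
            rep("yel",(h>18)&(h<32)&(s>150)&(W[:,2]>.06)); rep("yel top",(h>15)&(h<35)&(s>150)&(abs(W[:,2]-.067)<.008)); rep("all>52",W[:,2]>.052)
    print(n,"bench z",np.nanmedian(w[(hsv[...,0]>45)&(hsv[...,0]<65)&(hsv[...,1]>60)&(hsv[...,1]<140)][:,2]))
ims=[]
for n in rois:
    f=np.load(f"pics/{n}0.npz")["f"][...,::-1]
    for k,(a,b,c,e) in rois[n].items(): ims.append(cv2.resize(f[b:e,a:c],None,fx=265/(c-a) if (e-b)/(c-a)<1.2 else 290/(e-b),fy=265/(c-a) if (e-b)/(c-a)<1.2 else 290/(e-b),interpolation=cv2.INTER_CUBIC))
C=np.zeros((600,800,3),np.uint8)
for i,m in enumerate(ims):
    m=m[:298,:264];C[(i//3)*300:(i//3)*300+m.shape[0],(i%3)*266:(i%3)*266+m.shape[1]]=m
cv2.imwrite("pics/crops.png",C)
E
```

```text
scene red 198 mean [517.6 256.   16.3] rect [514.3 256.3] [87.4 13.4] 1.7 z [12.1 16.6 19.6] axis -178.5
scene pryall>4mm 418 mean [547.1 257.2  13. ] rect [538.5 258.7] [160.6  52.7] 1.4 z [ 6.8 13.2 19.1] axis -178.6
scene blade 177 mean [588.6 258.4   9.1] rect [587.4 258.2] [62.9 16.2] 1.3 z [ 6.3  9.  11.9] axis -179.0
scene bat>35 158 mean [ 499.9 -251.6   42.8] rect [ 497.8 -252.1] [28.5 39.5] 83.2 z [37.9 43.1 45.9] axis 167.0
scene bat 299 mean [ 503.2 -249.3   32.5] rect [ 499.5 -252. ] [30.1 41.2] 79.3 z [10.  37.9 45.6] axis 156.9
scene yel 805 mean [596.7 -46.   65.7] rect [596.2 -47.1] [100.7  97. ] 7.9 z [62.4 65.7 69.1] axis 170.0
scene yel top 809 mean [596.9 -46.   65.7] rect [596.2 -47.1] [100.7  97. ] 7.9 z [62.2 65.7 69.1] axis 172.0
scene all>52 3067 mean [629.5 -42.2  63.8] rect [625.1 -44.3] [162.2 104.9] 8.5 z [57.4 64.6 69. ] axis -172.7
scene bench z -0.0001544385525406365
top red 125 mean [512.7 255.   18.7] rect [512.4 255. ] [84.4  9.8] 2.3 z [14.  18.6 22.8] axis -178.2
top pryall>4mm 465 mean [548.  258.4  12.5] rect [545.4 260.6] [183.6  67.5] 1.6 z [ 5.3 11.9 21.4] axis -179.0
top blade 123 mean [587.7 259.   11.6] rect [588.4 259. ] [56.2 16. ] 1.9 z [ 7.7 11.4 16.8] axis -178.3
top bat>35 142 mean [ 498.7 -250.1   45. ] rect [ 499.2 -250.5] [26.4 36.1] 80.2 z [39.2 45.2 49.8] axis 169.3
top bat 201 mean [ 497.8 -249.2   35.5] rect [ 500.  -255.3] [74.1 65.6] 89.6 z [ 6.6 43.8 49.5] axis 163.9
top yel 684 mean [591.2 -48.4  67.9] rect [596.2 -48. ] [99.9 97.7] 7.4 z [63.5 68.  72. ] axis -166.5
top yel top 688 mean [591.2 -48.3  67.8] rect [596.5 -47.6] [100.4  97.7] 7.9 z [63.2 68.  72. ] axis 178.9
top all>52 2213 mean [624.8 -44.   66. ] rect [626.4 -44.2] [160.8 107.2] 7.3 z [58.9 66.4 71.8] axis -172.3
top bench z 0.0014737798390928732
```

View pics/crops.png

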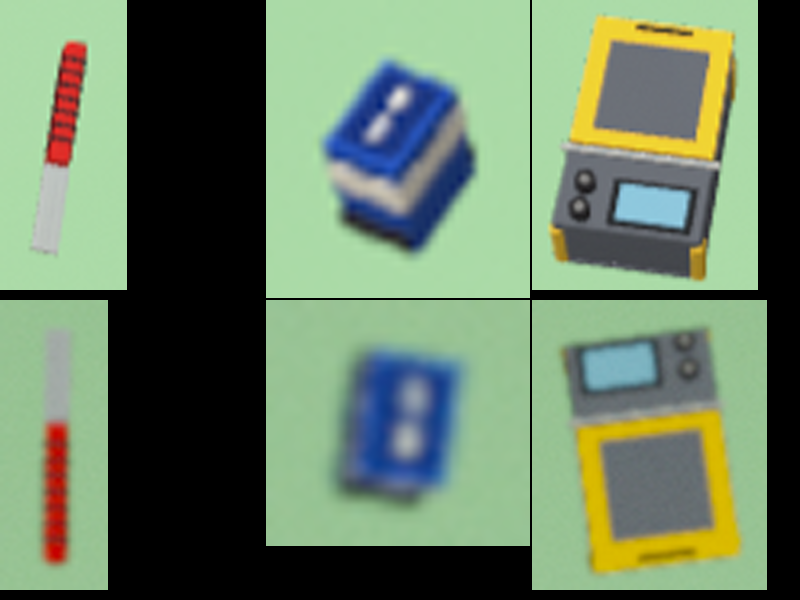

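Both views agree to about 2 mm, and the sizes match the text. Results:
- **Meter:** origin (606, -46.5), yaw 7.7°
- **Pry tool:** handle centre (513.5, 255.5), yaw 1.8°
- **Pack:** (499, -251), yaw about -10°

Next I go above the pry handle.

```bash
cat >> h.py <<'E'
def go(x,y,z,yaw):
    o=ctrl.get_obs(); p=o["tool_pos"]; a=np.radians(o["orientation"][2])
    d=np.array([x,y,z])/1000-p
    t=-((yaw-o["orientation"][2]+180)%360-180)
    print("rows",np.round([d[0]*np.cos(a)+d[1]*np.sin(a), d[0]*np.sin(a)-d[1]*np.cos(a), -d[2], t],4).tolist(), "t",round(o["clock"],2))
def M(x,y):  # meter -> world mm
    a=np.radians(7.7); return 606.1+x*np.cos(a)-y*np.sin(a), -46.5+x*np.sin(a)+y*np.cos(a)
E
python3 -c "
from h import *
go(530.5,256.2,90,1.8)"
```

```text
rows [0.4415, 0.2844, 0.1607, -17.4952] t 0.1
```

```bash
python3 drive.py '[[0.4415,0.2844,0.1,-17.5,0.05],[0.4415,0.2844,0.1,-17.5,0.05],[0.4415,0.2844,0.1,-17.5,0.05],[0.4415,0.2844,0.1,-17.5,0.05],[0.4415,0.2844,0.13,-17.5,0.05],[0.4415,0.2844,0.161,-17.5,0.05],[0.4415,0.2844,0.161,-17.5,0.05],[0.4415,0.2844,0.161,-17.5,0.05]]'; python3 -c "
from h import *
go(530.5,256.2,90,1.8)"
```

```text
clock: 1.1
tool_pos: [0.4998, 0.2911, 0.1109]
orientation: [-180.0, -0.0, 1.8]
force: [1.5, 0.3, 0.4]
opening: 0.0498
gripper_force: 0.0
rows [0.0296, 0.0358, 0.0209, 0.0306] t 1.1
```

```bash
python3 drive.py '[[0,0,0,0,0.05],[0,0,0,0,0.05]]'; python3 -c "
from h import *
go(530.5,256.2,60,1.8)"
```

```text
clock: 1.35
tool_pos: [0.499, 0.2923, 0.1114]
orientation: [180.0, 0.0, 1.8]
force: [0.6, 0.9, -0.3]
opening: 0.05
gripper_force: 0.0
rows [0.0303, 0.0371, 0.0514, -0.0457] t 1.35
```

```bash
python3 drive.py '[[0.0303,0.0371,0.03,0,0.05],[0.0303,0.0371,0.051,0,0.05],[0.0303,0.0371,0.051,0,0.05],[0.0303,0.0371,0.051,0,0.05]]'; python3 - <<'E'
from h import *
go(530.5,256.2,28,1.8)
s=snap("scene");w=pts(s);f=s["frame"];np.savez("pics/a.npz",w=w,f=f)
cv2.imwrite("pics/a.png",cv2.resize(f[130:300,350:520,::-1],(590,590),interpolation=cv2.INTER_CUBIC))
E
```

```text
clock: 1.85
tool_pos: [0.5304, 0.258, 0.0618]
orientation: [-179.9, -0.1, 1.9]
force: [-0.3, 0.0, -0.1]
opening: 0.0498
gripper_force: 0.0
rows [0.0, 0.0018, 0.0338, 0.122] t 1.85
```

View pics/a.png

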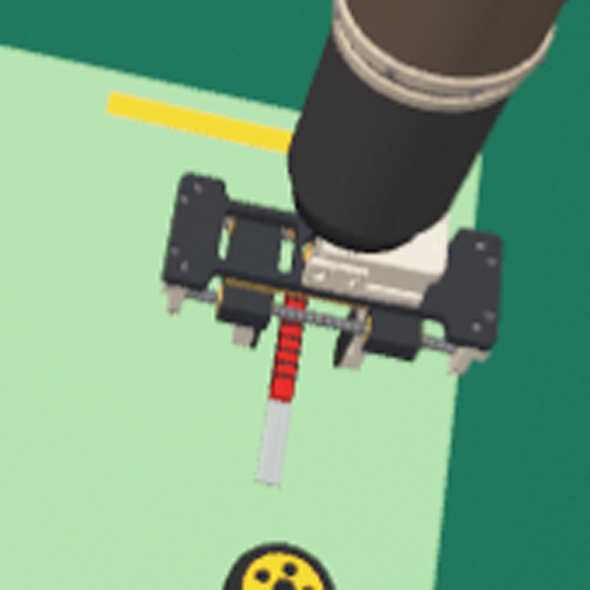

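The picture shows the fingers straddling the red handle, which lies between the fingertips at about crop (245,340) and (350,355). I can lower and grip.

```bash
python3 drive.py '[[0,0.0015,0.02,0,0.05],[0,0.0015,0.034,0,0.05],[0,0.0015,0.034,0,0.05],[0,0.0015,0.034,0,0],[0,0.0015,0.034,0,0],[0,0.0015,0.034,0,0],[0,0.0015,0.034,0,0],[0,0.0015,0.034,0,0]]'
```

```text
clock: 2.9
tool_pos: [0.5306, 0.2551, 0.0269]
orientation: [-180.0, -0.0, 1.8]
force: [-0.6, 0.3, 1.2]
opening: 0.0135
gripper_force: 29.9
```

```bash
python3 drive.py '[[0,0,-0.05,0,0],[0,0,-0.1,0,0],[0,0,-0.1,0,0],[0,0,-0.1,0,0]]';  python3 - <<'E'
from h import *
x,y=M(-170,0);print(x,y);go(x,y,127,7.7)
E
```

```text
clock: 3.4
tool_pos: [0.5299, 0.2547, 0.1264]
orientation: [-180.0, 0.0, 1.8]
force: [-0.4, -0.4, -1.8]
opening: 0.0138
gripper_force: 29.9
437.63285604847783 -69.27765152110965
rows [-0.1024, 0.3209, -0.0006, -5.9103] t 3.4
```

```bash
python3 drive.py '[[-0.1024,0.3209,0,-5.9,0],[-0.1024,0.3209,0,-5.9,0],[-0.1024,0.3209,0,-5.9,0],[-0.1024,0.3209,0,-5.9,0],[-0.1024,0.3209,0,-5.9,0],[-0.1024,0.3209,0,-5.9,0],[-0.1024,0.3209,0,-5.9,0],[-0.1024,0.3209,0,-5.9,0]]';  python3 - <<'E'
from h import *
x,y=M(-170,0);go(x,y,75,7.7)
for n in("scene","top"):
    s=snap(n,n+"1.png");w=pts(s);f=s["frame"];np.savez(f"pics/{n}1.npz",w=w,f=f)
    hsv=cv2.cvtColor(f,cv2.COLOR_RGB2HSV).astype(int)
    p=ctrl.get_obs()["tool_pos"];a=np.radians(7.7)
    d=w-p; u=d[...,0]*np.cos(a)+d[...,1]*np.sin(a); v=-d[...,0]*np.sin(a)+d[...,1]*np.cos(a)
    m=(abs(v)<.013)&(u>.035)&(u<.1)&(w[...,2]>.085)&(w[...,2]<.14)
    print(n,m.sum(),"u",np.percentile(u[m],[1,50,99])*1000,"v",np.percentile(v[m],[2,50,98])*1000,"z",np.median(w[m],0)[2])
    for lo,hi in((.045,.06),(.075,.09)):
        k=m&(u>lo)&(u<hi)&(hsv[...,1]<60); print(lo,k.sum(),"v",np.median(v[k])*1000,"z",np.median(w[k][:,2])*1000)
E
```

```text
clock: 4.4
tool_pos: [0.4379, -0.069, 0.1259]
orientation: [180.0, 0.1, 7.7]
force: [0.4, 0.2, -0.9]
opening: 0.0134
gripper_force: 29.9
rows [-0.0003, 0.0003, 0.0509, -0.0136] t 4.4
scene 138 u [35.95141378 61.85158719 86.54062403] v [-8.99631959 -1.41160301  6.4579956 ] z 0.10851781901810446
0.045 37 v -1.409094956097849 z 108.64677073203131
0.075 35 v -0.6685954291561093 z 108.82797314324525Traceback (most recent call last):
  File "<stdin>", line 9, in <module>
    return _quantile_unchecked(
        a, q, axis, out, overwrite_input, method, keepdims, weights)
    return _ureduce(a,
                    func=_quantile_ureduce_func,
    ...<5 lines>...
                    overwrite_input=overwrite_input,
                    method=method)
    r = func(a, **kwargs)
    result = _quantile(arr,
                       quantiles=q,
    ...<2 lines>...
                       out=out,
                       weights=wgt)
    slices_having_nans = np.isnan(arr[-1, ...])
                                  ~~~^^^^^^^^^
IndexError: index -1 is out of bounds for axis 0 with size 0
```

View pics/scene1.png

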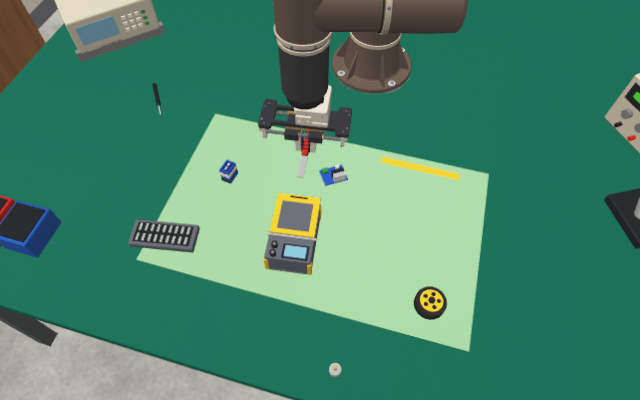

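The picture shows the blade level and pointing at the meter, with its tip at about (301,176). It measures 87.5 mm ahead of the TCP and 17.5 mm below it. Next I lower to notch height.

```bash
python3 drive.py '[[0,0,0.051,0,0],[0,0,0.0515,0,0],[0,0,0.0515,0,0],[0,0,0.0515,0,0]]';  python3 - <<'E'
from h import *
x,y=M(-123,0);go(x,y,74,7.7)
for n in("scene","top"):
    s=snap(n,n+"2.png");w=pts(s);f=s["frame"]
    hsv=cv2.cvtColor(f,cv2.COLOR_RGB2HSV).astype(int)
    a=np.radians(7.7);d=w-np.array([.6061,-.0465,0]); u=d[...,0]*np.cos(a)+d[...,1]*np.sin(a); v=-d[...,0]*np.sin(a)+d[...,1]*np.cos(a)
    for lo,hi in((-.057,-.05),(.02,.035)):
        k=(abs(v)<.035)&(u>lo)&(u<hi)&(w[...,2]>.06); print(n,"lid z",lo,k.sum(),np.median(w[k][:,2])*1000)
    k=(abs(v)<.02)&(u>-.115)&(u<-.07)&(w[...,2]>.045)&(w[...,2]<.07);
    if k.sum():print(n,"blade",k.sum(),u[k].max(),np.median(v[k]),np.median(w[k][:,2]))
E
```

```text
clock: 5.0
tool_pos: [0.4393, -0.0686, 0.0765]
orientation: [-180.0, -0.1, 7.8]
force: [-0.3, -0.5, -1.4]
opening: 0.0139
gripper_force: 29.9
rows [0.0452, 0.0005, 0.0025, 0.0568] t 5.0
scene lid z -0.057 82 67.67595362866062
scene lid z 0.02 201 64.99197171666624
scene blade 89 -0.08105144639013633 -0.0005996219829240961 0.05966998628628578
top lid z -0.057 74 69.64218335236605
top lid z 0.02 143 67.2828610436269
top blade 1 -0.07990908972460753 0.00572638494690388 0.06122215501723011
```

```bash
python3 drive.py '[[0,0.0005,0.0018,0,0],[0.015,0.0005,0.0018,0,0],[0.03,0.0005,0.0018,0,0],[0.03,0.0005,0.0018,0,0]]'
```

```text
clock: 5.6
tool_pos: [0.4698, -0.0652, 0.0732]
orientation: [180.0, -0.0, 7.7]
force: [-1.0, 0.0, 0.4]
opening: 0.0134
gripper_force: 29.9
```

```bash
python3 drive.py '[[0.014,0,-0.0005,0,0],[0.018,0,-0.0005,0,0],[0.018,0,-0.0005,0,0]]'; python3 drive.py '[[0,0,-0.008,0,0],[0,0,-0.015,0,0],[0,0,-0.015,0,0]]'
```

```text
clock: 5.98
tool_pos: [0.486, -0.0631, 0.0737]
orientation: [180.0, 0.0, 7.7]
force: [-0.7, 0.5, -0.7]
opening: 0.0137
gripper_force: 29.9
clock: 6.35
tool_pos: [0.486, -0.063, 0.0897]
orientation: [-180.0, -0.1, 7.7]
force: [-0.5, -0.2, -0.7]
opening: 0.0132
gripper_force: 29.9
```

```bash
cat >> h.py <<'E'
def lid():
    for n in("scene","top"):
        s=snap(n);w=pts(s);f=s["frame"];hsv=cv2.cvtColor(f,cv2.COLOR_RGB2HSV).astype(int)
        a=np.radians(7.7);d=w-np.array([.6061,-.0465,0]); u=d[...,0]*np.cos(a)+d[...,1]*np.sin(a); v=-d[...,0]*np.sin(a)+d[...,1]*np.cos(a);z=w[...,2]
        y=(hsv[...,0]>18)&(hsv[...,0]<32)&(hsv[...,1]>140)&(hsv[...,2]>90)
        k=y&(abs(v)<.06)&(u>-.07)&(u<.12)&(z>.061)
        if k.sum()>20:
            P=np.stack([u[k],z[k]],1)*1000; ev=np.linalg.eigh(np.cov(P.T))[1][:,1]
            print(n,k.sum(),"lid angle",round(-np.degrees(np.arctan(ev[1]/ev[0])),1),"u",np.percentile(P[:,0],[1,99]).round(1),"z",np.percentile(P[:,1],[1,99]).round(1))
        p=ctrl.get_obs()["tool_pos"];q=w-p;uu=q[...,0]*np.cos(a)+q[...,1]*np.sin(a);vv=-q[...,0]*np.sin(a)+q[...,1]*np.cos(a)
        for lo,hi,nm in((.03,.095,"blade"),):
            k=(abs(vv)<.012)&(uu>lo)&(uu<hi)&(hsv[...,1]<50)&(hsv[...,2]>110)&(abs(q[...,2]+.017)<.03)
            if k.sum()>8:
                c=np.polyfit(uu[k],q[k][:,2],1);print(n,"blade",k.sum(),"umax",uu[k].max()*1000,"slope deg",np.degrees(np.arctan(c[0])),"z-tcp at 60mm",np.polyval(c,.06)*1000)
    return s
E
python3 - <<'E'
from h import *
lid(); s=snap("scene")
cv2.imwrite("pics/b.png",cv2.resize(s["frame"][100:280,220:380,::-1],(530,596),interpolation=cv2.INTER_CUBIC))
E
```

```text
scene 895 lid angle 9.9 u [-57.3  39.4] z [62.2 83.6]
scene blade 121 umax 94.30646537287448 slope deg 6.25612624104672 z-tcp at 60mm -14.734573033891342
top 301 lid angle 9.7 u [-24.   39.7] z [62.5 80.4]
```

View pics/b.png

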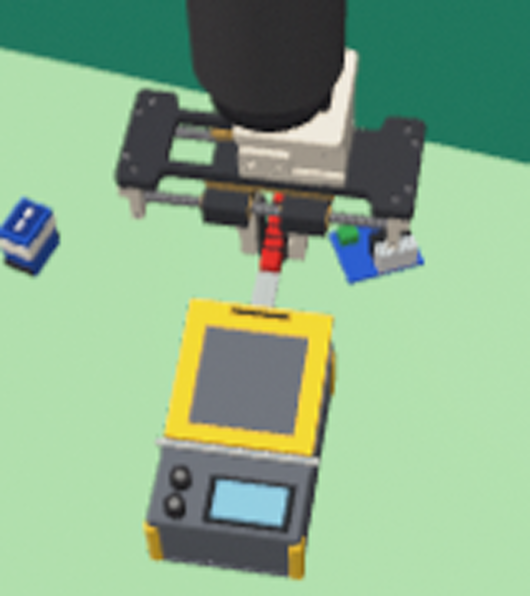

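The picture shows the lid raised evenly on the blade, to about 9.8° measured, with the blade under the lip at crop (265,290). I continue along the arc.

```bash
python3 drive.py '[[0.0017,0,-0.007,0,0],[0.0037,0,-0.0142,0,0],[0.0065,0,-0.0205,0,0],[0.0096,0,-0.0268,0,0],[0.0136,0,-0.0325,0,0],[0.0176,0,-0.0382,0,0],[0.0176,0,-0.0382,0,0]]'; python3 -c "
from h import *
lid()"
```

```text
clock: 7.38
tool_pos: [0.5044, -0.0605, 0.1277]
orientation: [-180.0, -0.1, 7.7]
force: [0.1, -0.4, -0.3]
opening: 0.0139
gripper_force: 29.9
scene 995 lid angle 41.6 u [-32.3  41.9] z [ 64.9 132.1]
scene blade 127 umax 94.86306790768079 slope deg 4.445156119759257 z-tcp at 60mm -15.144466212419282
top 133 lid angle 78.7 u [-66.3  42.1] z [ 67.2 543.4]
```

Lid at about 41°, continuing.

```bash
python3 drive.py '[[0.0049,0,-0.0052,0,0],[0.0099,0,-0.0099,0,0],[0.0154,0,-0.0142,0,0],[0.0213,0,-0.0179,0,0],[0.0275,0,-0.0212,0,0],[0.0339,0,-0.0238,0,0],[0.0405,0,-0.026,0,0],[0.0405,0,-0.026,0,0]]'; python3 -c "
from h import *
lid()"
```

```text
clock: 8.48
tool_pos: [0.5443, -0.0552, 0.1532]
orientation: [180.0, -0.1, 7.7]
force: [-0.7, -0.4, -1.2]
opening: 0.0136
gripper_force: 29.9
scene 774 lid angle 76.8 u [20.1 46.3] z [ 64. 163.]
scene blade 117 umax 67.67942625739767 slope deg 0.22734123083297342 z-tcp at 60mm -17.181773593279164
```

```bash
python3 drive.py '[[0.007,0,-0.001,0,0],[0.014,0,-0.002,0,0],[0.021,0,-0.002,0,0],[0.028,0,-0.001,0,0],[0.034,0,-0.0005,0,0],[0.04,0,0,0,0],[0.04,0,0,0,0]]'; python3 -c "
from h import *
lid()"
```

```text
clock: 9.45
tool_pos: [0.5836, -0.0498, 0.1528]
orientation: [180.0, -0.0, 7.7]
force: [-0.6, 0.4, 0.1]
opening: 0.0136
gripper_force: 29.9
scene 301 lid angle 78.5 u [-41.   77.4] z [ 65.6 224.8]
scene blade 176 umax 82.70283837572961 slope deg -0.11151695383252454 z-tcp at 60mm -17.433330690446308
```

```bash
python3 drive.py '[[-0.03,0,0,0,0],[-0.07,0,0,0,0],[-0.09,0,0,0,0],[-0.09,0,0,0,0],[-0.09,0,0,0,0]]'; python3 - <<'E'
from h import *
lid()
go(530.6,255.1,90,1.8)
E
```

```text
clock: 10.18
tool_pos: [0.4948, -0.0618, 0.1536]
orientation: [180.0, -0.1, 7.7]
force: [0.7, -0.9, -0.2]
opening: 0.0136
gripper_force: 29.9
scene 294 lid angle -74.4 u [49. 77.] z [ 65.1 160.7]
scene blade 173 umax 88.31955173209701 slope deg -0.7694834435042001 z-tcp at 60mm -16.97801308298861
top 718 lid angle -73.6 u [47.2 76.4] z [ 69.3 162.4]
rows [0.0781, -0.3092, 0.0631, 5.9206] t 10.28
```

Lid stays at about 106° with the blade withdrawn. Taking the tool back to its old spot.

```bash
python3 drive.py '[[0.0781,-0.3092,0,5.9,0],[0.0781,-0.3092,0,5.9,0],[0.0781,-0.3092,0,5.9,0],[0.0781,-0.3092,0,5.9,0],[0.0781,-0.3092,0.06,5.9,0],[0.0781,-0.3092,0.0631,5.9,0],[0.0781,-0.3092,0.0631,5.9,0],[0.0781,-0.3092,0.0631,5.9,0]]'; python3 - <<'E'
from h import *
go(530.6,255.1,28,1.8)
E
```

```text
clock: 11.28
tool_pos: [0.5301, 0.2548, 0.0899]
orientation: [180.0, 0.0, 1.8]
force: [0.7, -0.7, 0.0]
opening: 0.014
gripper_force: 29.9
rows [0.0005, -0.0003, 0.0619, 0.0211] t 11.28
```

```bash
python3 drive.py '[[0,0,0.04,0,0],[0,0,0.06,0,0],[0,0,0.0625,0,0],[0,0,0.0625,0,0]]';  python3 drive.py '[[0,0,0,0,0.04],[0,0,0,0,0.04],[0,0,-0.06,0,0.04],[0,0,-0.12,0,0.045],[0,0,-0.15,0,0.045],[0,0,-0.15,0,0.045]]'; python3 - <<'E'
from h import *
go(499,-251,130,-9)
# pack: re-measure from both views
for n in("scene","top"):
    w=np.load(f"pics/{n}0.npz")["w"];d=w-np.array([.499,-.251,0])
    zb=-.0002 if n=="scene" else .0015
    k=(np.hypot(d[...,0],d[...,1])<.035)&(w[...,2]-zb>.040)
    P=w[k];r=cv2.minAreaRect((P[:,:2]*1000).astype(np.float32));print(n,k.sum(),r,"z",np.median(P[:,2]-zb))
E
```

```text
clock: 11.78
tool_pos: [0.5305, 0.2548, 0.0287]
orientation: [-179.9, -0.1, 1.8]
force: [-0.0, 0.2, 0.2]
opening: 0.0135
gripper_force: 29.9
clock: 12.52
tool_pos: [0.531, 0.256, 0.1812]
orientation: [-179.8, -0.3, 1.8]
force: [0.0, 0.4, -0.6]
opening: 0.0446
gripper_force: 0.0
rows [-0.0482, 0.5057, 0.0512, 10.8351] t 12.53
scene 138 ((497.49102783203125, -251.75973510742188), (29.116098403930664, 37.503047943115234), 79.92962646484375) z 0.04363420512285698
top 126 ((499.2290954589844, -250.47886657714844), (26.41230010986328, 35.92435073852539), 80.39833068847656) z 0.04426809272254759
```

```bash
python3 drive.py '[[-0.0482,0.5057,0,11,0.06],[-0.0482,0.5057,0,11,0.06],[-0.0482,0.5057,0,11,0.06],[-0.0482,0.5057,0,11,0.06],[-0.0482,0.5057,0,11,0.06],[-0.0482,0.5057,0,11,0.06],[-0.0482,0.5057,0,11,0.06],[-0.0482,0.5057,0,11,0.06]]';python3 drive.py '[[0,0,0,0.8,0.06],[0,0,0,0.8,0.06],[0,0,0,0.8,0.06]]'; python3 - <<'E'
from h import *
go(498.5,-251,80,-10)
E
```

```text
clock: 13.52
tool_pos: [0.4973, -0.2459, 0.1769]
orientation: [-180.0, 0.0, -9.2]
force: [1.1, 0.6, 0.0]
opening: 0.0598
gripper_force: 0.0
clock: 13.9
tool_pos: [0.4981, -0.243, 0.1772]
orientation: [-180.0, 0.0, -9.9]
force: [0.8, 0.3, 0.2]
opening: 0.0601
gripper_force: 0.0
rows [0.0018, 0.0078, 0.0972, 0.1072] t 13.9
```

```bash
python3 drive.py '[[0.0018,0.0078,0.05,0,0.06],[0.0018,0.0078,0.097,0,0.06],[0.0018,0.0078,0.097,0,0.06],[0.0018,0.0078,0.097,0,0.06]]'; python3 - <<'E'
from h import *
go(498.5,-251,41.5,-10)
s=snap("scene");cv2.imwrite("pics/c.png",cv2.resize(s["frame"][80:280,130:450,::-1],(800,500),interpolation=cv2.INTER_CUBIC))
E
```

```text
clock: 14.4
tool_pos: [0.4998, -0.2516, 0.082]
orientation: [180.0, -0.1, -9.9]
force: [-0.6, 0.2, 0.3]
opening: 0.0603
gripper_force: 0.0
rows [-0.0014, -0.0003, 0.0405, 0.141] t 14.4
```

View pics/c.png

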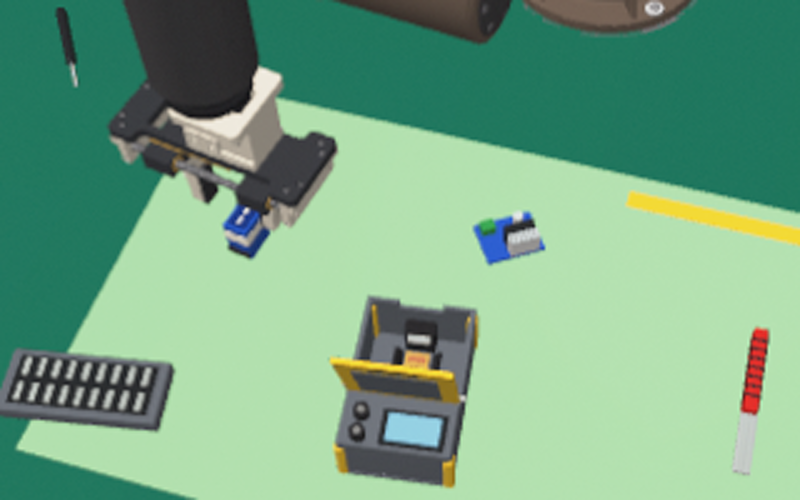

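The picture shows the lid leaning back at crop (395,380), the bay open with its brass plate at (418,358), and the tool lying flat on the bench at (750,400). The pack sits between the fingers at (245,230). Next I lower and grip.

```bash
python3 drive.py '[[-0.001,0,0.02,0,0.06],[-0.001,0,0.0405,0,0.06],[-0.001,0,0.0405,0,0.06],[-0.001,0,0.0405,0,0],[-0.001,0,0.0405,0,0],[-0.001,0,0.0405,0,0],[-0.001,0,0.0405,0,0],[-0.001,0,0.0405,0,0]]'; python3 drive.py '[[0,0,-0.05,0,0],[0,0,-0.1,0,0],[0,0,-0.12,0,0],[0,0,-0.12,0,0]]'; python3 - <<'E'
from h import *
x,y=M(-6,0);go(x,y,162,7.7)
E
```

```text
clock: 15.45
tool_pos: [0.4977, -0.252, 0.0403]
orientation: [180.0, -0.0, -10.0]
force: [-1.1, 1.5, 4.4]
opening: 0.0258
gripper_force: 30.0
clock: 15.95
tool_pos: [0.4983, -0.252, 0.1614]
orientation: [-180.0, -0.2, -10.0]
force: [0.3, -0.3, -1.3]
opening: 0.026
gripper_force: 30.0
rows [0.0648, -0.2193, -0.0006, -17.6893] t 15.95
```

```bash
python3 - <<'E'
from h import *
for n in("scene","top"):
    s=snap(n,n+"3.png");w=pts(s);hsv=cv2.cvtColor(s["frame"],cv2.COLOR_RGB2HSV).astype(int)
    a=np.radians(7.7);d=w-np.array([.6061,-.0465,0]); u=(d[...,0]*np.cos(a)+d[...,1]*np.sin(a))*1000; v=(-d[...,0]*np.sin(a)+d[...,1]*np.cos(a))*1000;z=w[...,2]*1000
    k=(abs(u+6)<25)&(abs(v)<20)&(z>10)&(z<30)&(hsv[...,1]>90)
    if k.sum():print(n,"brass",k.sum(),"u",np.percentile(u[k],[2,50,98]).round(1),"v",np.percentile(v[k],[2,50,98]).round(1),"z",np.median(z[k]).round(1), np.median(hsv[k],0))
    k=(abs(u+6)<45)&(abs(v)<25)&(z>32)&(z<50)
    for nm,q in(("near",k&(u<-6)),("far",k&(u>-6))):
        if q.sum():print(n,nm,q.sum(),"u",np.percentile(u[q],[2,50,98]).round(1),"v",np.percentile(v[q],[2,50,98]).round(1),"z",np.percentile(z[q],[50,98]).round(1))
    # pack in hand, relative to TCP along tool axes
    p=ctrl.get_obs()["tool_pos"];b=np.radians(-10);q=(w-p)*1000;U=q[...,0]*np.cos(b)+q[...,1]*np.sin(b);V=-q[...,0]*np.sin(b)+q[...,1]*np.cos(b)
    k=(abs(U)<40)&(abs(V)<25)&(q[...,2]<-5)&(q[...,2]>-60)&(hsv[...,0]>100)&(hsv[...,0]<130)&(hsv[...,1]>120)
    if k.sum():print(n,"pack",k.sum(),"U",np.percentile(U[k],[2,98]).round(1),"z",np.percentile(q[k][:,2],[2,98]).round(1))
C=np.vstack([cv2.resize(cv2.imread("pics/scene3.png")[190:260,255:325],(300,300)),cv2.resize(cv2.imread("pics/top3.png")[150:220,305:375],(300,300))])
cv2.imwrite("pics/d.png",C)
E
```

```text
scene brass 60 u [-23.1 -14.6  -7.7] v [-11.    0.6  11.1] z 17.7 [ 18.  149.5 219. ]
scene near 167 u [-50.  -45.8 -29.2] v [-22.5   0.7  22.8] z [38.4 49.6]
scene pack 40 U [ 6.9 19.7] z [-36.5 -19.5]
```

View pics/d.png

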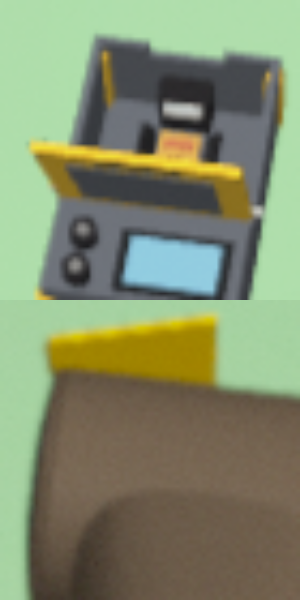

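The crop shows the near tower and the brass plate at crop (180,145). They agree with the computed bay to within about 1–2 mm, and v is centred. The arm hides the bay in the top view. Next I carry the pack over.

```bash
python3 drive.py '[[0.0648,-0.2193,0,-17.7,0],[0.0648,-0.2193,0,-17.7,0],[0.0648,-0.2193,0,-17.7,0],[0.0648,-0.2193,0,-17.7,0],[0.0648,-0.2193,0,-17.7,0],[0.0648,-0.2193,0,-17.7,0]]';python3 drive.py '[[0,0,0,0,0],[0,0,0,0,0]]'; python3 - <<'E'
from h import *
x,y=M(-6.5,0);go(x,y,88,7.7)
E
```

```text
clock: 16.8
tool_pos: [0.5983, -0.0473, 0.1582]
orientation: [180.0, 0.2, 7.7]
force: [0.6, -0.9, -0.7]
opening: 0.0261
gripper_force: 30.0
clock: 17.05
tool_pos: [0.5989, -0.0482, 0.1598]
orientation: [180.0, 0.0, 7.6]
force: [0.2, 0.1, -1.9]
opening: 0.0259
gripper_force: 30.0
rows [0.0008, -0.0007, 0.0718, -0.0642] t 17.05
```

```bash
python3 drive.py '[[0.0008,-0.0007,0.04,0,0],[0.0008,-0.0007,0.065,0,0],[0.0008,-0.0007,0.072,0,0],[0.0008,-0.0007,0.072,0,0],[0.0008,-0.0007,0.072,0,0]]';  python3 - <<'E'
from h import *
x,y=M(-6.5,0);go(x,y,71,7.7)
s=snap("scene","scene4.png");w=pts(s);hsv=cv2.cvtColor(s["frame"],cv2.COLOR_RGB2HSV).astype(int)
a=np.radians(7.7);d=w-np.array([.6061,-.0465,0]); u=(d[...,0]*np.cos(a)+d[...,1]*np.sin(a))*1000; v=(-d[...,0]*np.sin(a)+d[...,1]*np.cos(a))*1000;z=w[...,2]*1000
k=(abs(u+6)<30)&(abs(v)<20)&(z>45)&(z<95)&(hsv[...,0]>100)&(hsv[...,0]<130)&(hsv[...,1]>120)
if k.sum(): print(k.sum(),np.percentile(u[k],[2,98]),np.percentile(v[k],[2,98]),np.percentile(z[k],[2,98]))
cv2.imwrite("pics/e.png",cv2.resize(s["frame"][170:290,240:340,::-1],(500,600),interpolation=cv2.INTER_CUBIC))
E
```

```text
clock: 17.68
tool_pos: [0.6009, -0.0464, 0.0892]
orientation: [180.0, -0.1, 7.7]
force: [0.0, -0.7, -1.1]
opening: 0.0258
gripper_force: 30.0
rows [-0.0013, 0.0008, 0.0182, 0.0122] t 17.68
131 [-19.59216448  13.80171571] [-11.8477688   12.64256671] [58.56612397 94.38869128]
```

View pics/e.png

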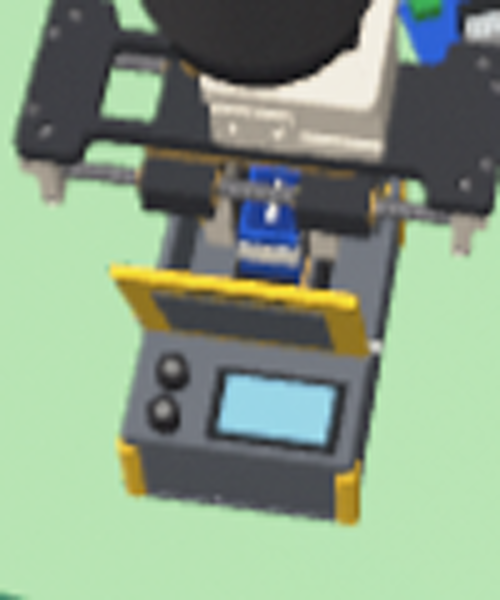

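The picture shows the pack at crop (270,225), centred over the bay in v. Its far face is at u≈13, so it is about 1 mm too far forward. I shift back 1 mm and descend.

```bash
python3 drive.py '[[-0.0013,0.0004,0.005,0,0],[-0.0013,0.0004,0.01,0,0],[-0.0013,0.0004,0.014,0,0],[-0.0013,0.0004,0.017,0,0],[-0.0013,0.0004,0.017,0,0]]'
```

```text
clock: 18.35
tool_pos: [0.5986, -0.047, 0.0706]
orientation: [180.0, 0.0, 7.7]
force: [0.6, 0.4, -0.9]
opening: 0.0256
gripper_force: 30.0
```

```bash
python3 drive.py '[[0,0,0.003,0,0],[0,0,0.005,0,0],[0,0,0.005,0,0]]'; python3 drive.py '[[0,0,0.002,0,0],[0,0,0.003,0,0],[0,0,0.003,0,0]]';python3 drive.py '[[0,0,0.002,0,0],[0,0,0.003,0,0],[0,0,0.003,0,0]]'
```

```text
clock: 18.73
tool_pos: [0.599, -0.0471, 0.0664]
orientation: [180.0, -0.0, 7.7]
force: [-1.5, -1.2, 3.8]
opening: 0.0262
gripper_force: 30.0
clock: 19.1
tool_pos: [0.599, -0.0471, 0.0634]
orientation: [180.0, -0.0, 7.7]
force: [-1.7, -0.9, 4.9]
opening: 0.0256
gripper_force: 30.0
clock: 19.48
tool_pos: [0.5985, -0.0469, 0.0591]
orientation: [-180.0, 0.0, 7.7]
force: [1.7, -0.1, -4.8]
opening: 0.0257
gripper_force: 30.0
```

```bash
python3 drive.py '[[0,0,0.001,0,0],[0,0,0.002,0,0],[0,0,0.002,0,0]]'; python3 drive.py '[[0,0,0.002,0,0],[0,0,0.002,0,0]]';python3 drive.py '[[0,0,0.002,0,0],[0,0,0.002,0,0]]'
```

```text
clock: 19.85
tool_pos: [0.5985, -0.0469, 0.0575]
orientation: [-180.0, 0.0, 7.7]
force: [0.6, 0.9, -6.4]
opening: 0.0257
gripper_force: 30.0
clock: 20.1
tool_pos: [0.5986, -0.0469, 0.056]
orientation: [-180.0, 0.0, 7.7]
force: [-1.6, 1.1, -1.8]
opening: 0.0256
gripper_force: 30.0
clock: 20.35
tool_pos: [0.5988, -0.047, 0.0544]
orientation: [180.0, -0.0, 7.7]
force: [-3.7, 1.1, 6.2]
opening: 0.0257
gripper_force: 30.0
```

The snap-through shows: the force rose and then reversed at TCP 59, and 6.2 N at 54.4 matches the spring. I press on to the stop.

```bash
python3 drive.py '[[0,0,0.001,0,0],[0,0,0.002,0,0],[0,0,0.002,0,0]]'; python3 drive.py '[[0,0,0.001,0,0],[0,0,0.001,0,0],[0,0,0.001,0,0]]'
```

```text
clock: 20.72
tool_pos: [0.5988, -0.047, 0.0527]
orientation: [180.0, -0.0, 7.7]
force: [-4.7, 2.2, 7.9]
opening: 0.0259
gripper_force: 30.0
clock: 21.1
tool_pos: [0.5988, -0.047, 0.0522]
orientation: [180.0, -0.0, 7.7]
force: [-5.9, 2.3, 11.3]
opening: 0.0259
gripper_force: 30.0
```

```bash
python3 drive.py '[[-0.0005,0,0.001,0,0],[-0.0005,0,0.001,0,0],[-0.0005,0,0.001,0,0]]';python3 drive.py '[[0,0,0,0,0],[0,0,0,0,0],[0,0,0,0,0],[0,0,0,0,0],[0,0,0,0,0],[0,0,0,0,0],[0,0,0,0,0],[0,0,0,0,0]]'; python3 - <<'E'
from h import *
lid()
s=snap("scene","scene5.png")
w=pts(s);hsv=cv2.cvtColor(s["frame"],cv2.COLOR_RGB2HSV).astype(int)
a=np.radians(7.7);d=w-np.array([.6061,-.0465,0]); u=(d[...,0]*np.cos(a)+d[...,1]*np.sin(a))*1000; v=(-d[...,0]*np.sin(a)+d[...,1]*np.cos(a))*1000;z=w[...,2]*1000
k=(abs(u+6)<30)&(abs(v)<20)&(z>20)&(z<75)&(hsv[...,0]>100)&(hsv[...,0]<130)&(hsv[...,1]>120)
if k.sum(): print("pack",k.sum(),np.percentile(u[k],[2,98]),np.percentile(v[k],[2,98]),np.percentile(z[k],[2,50,98]))
cv2.imwrite("pics/f.png",cv2.resize(s["frame"][150:290,230:450,::-1],(800,509),interpolation=cv2.INTER_CUBIC))
E
```

```text
clock: 21.48
tool_pos: [0.5988, -0.047, 0.0521]
orientation: [180.0, -0.1, 7.8]
force: [-7.6, 2.6, 17.6]
opening: 0.0259
gripper_force: 30.0
clock: 22.48
tool_pos: [0.5988, -0.047, 0.0521]
orientation: [180.0, -0.1, 7.8]
force: [-7.0, 3.5, 17.4]
opening: 0.0262
gripper_force: 30.0
scene 287 lid angle -74.3 u [49.  77.5] z [ 65.5 160.5]
scene blade 56 umax 65.89409952025578 slope deg 0.6604809440789633 z-tcp at 60mm 6.5045693700006915
pack 86 [-20.27868688  11.18395624] [-12.63505066  11.90064299] [49.47391972 55.36760886 58.4620156 ]
```

View pics/f.png

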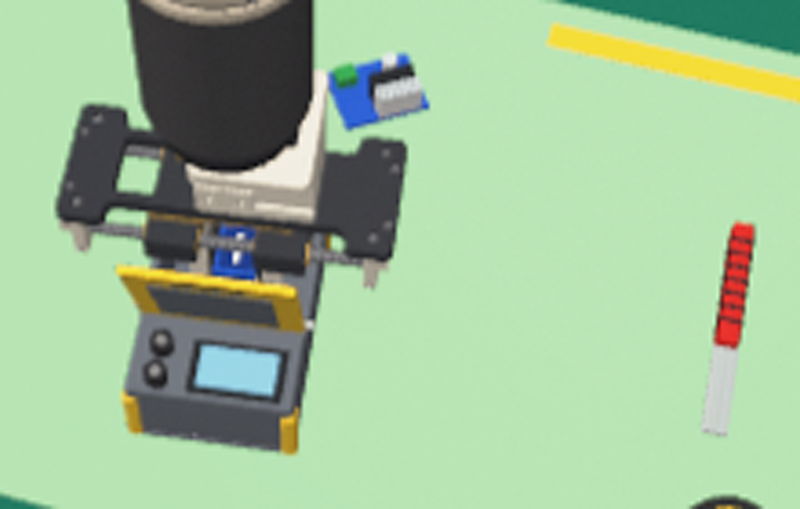

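The picture shows the pack seated at crop (237,250) with its top at about 55–56 mm, which is where the text puts it when home. The lid leans back at 106° and the tool lies clear at (728,330). TCP z stays at 52.1 against the hard stop with a steady 17 N, so I hand in.

```bash
python3 -c "
from plant import ctrl
print(ctrl.close_job())"
```

```text
the job is handed in; nothing more can be done
None
```

Job handed in at about 22.5 s: I levered the lid open to about 106° with the blade, laid the tool on the bench clear of the meter, and snapped the pack in; it is still gripped and held down at its stop with about 17 N.

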